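Turn the rail end for end in the tenoning jig and clamp it

ROBOT

A 6-joint arm with a two-finger parallel gripper is mounted at the origin on the work surface. World frame = base frame: x ahead of the robot, y to its left, z up, the work surface at z = 0. Lengths are in m, angles in rad, forces in N, time in s.
With the tool pointing down it reaches from about 0.375 to 0.9 m from the base axis. Payload 3.1 kg.
Tool frame: the origin (TCP) lies between the finger pads; the fingertips stand 17 mm ahead of it and the grasp point (between the pads) lies 2 mm behind it (robot.nose_length is the distance from the TCP to the fingertips, in m); z points along the fingers, y is the line along which they close (so a half turn about z gives the same grasp; the last joint's range is limited). The gripper opens to 87 mm and grips with 3 to 60 N. Pads are 19 mm wide; open, the fingers measure 117 mm over their backs; the gripper's body (75 mm by 190 mm) begins 51 mm behind the grasp point.
Start: joints at [-1.524, 0.527, 1.433, -0, 1.181, -0.178], TCP at [0.14, -0.609, 0.24] pointing down, gripper open.
Joint ranges: [-3.08, 3.08], [-0.75, 2.2], [0.22, 2.44], [-1.43, 4.57], [0, 2.65], [-2.85, 2.85]. Speed limits (rad/s): [2.79, 2.79, 3.14, 3.14, 3.14, 3.14].

INTERFACE

Orientations are given as a unit quaternion [x, y, z, w].
In Python, from rig import robot, cams gives the robot as it stands.
- The arm moves only by the shell command python3 -m pendant 'ROWS' [FORCE]. ROWS is JSON, a list of rows, each an object with "jaw": the opening, from 0 (shut) to 1 (fully open); "linear": the shift along the tool's x, y, z in cm, a list of three; "twist": the turn about the tool's z in degrees. A call has 1 to 12 rows; each row shifts and turns the commanded pose from where the row before left it, along the tool's axes as they then stand; what a row does not reach is not made up. A row lasts 1/12 s, in which the tool goes at most 41.7 mm and 7.16 degrees, less where a joint would pass 70% of its speed; a pose out of reach is approached as far as the arm can. A call is refused whole if a number of a shift passes 4.17 or a number of a turn 7.16, either way. A call with a gripper value outside its range is refused whole. The fingers move at their own pace and stop on an object; FORCE is the grip in N (left out, the last holds). Time passes only in rows, so rows that do not move let the fingers close. It gives the time, the measured TCP pose, the force, the opening and the grip force at its end, in the units of the state.
- robot.get_obs(): the state, without advancing time (a new reading comes with each control period).
- cams.camera(name): name is "side" or "top" or "wrist"; returns a dict with "color" (400x640x3 uint8, blue, green, red), "depth" (400x640 float32, m along the optical axis (not along the pixel's ray), 0 where there is no reading), "fov_y" (degrees; the focal length in pixels is half the picture's height over the tangent of half this angle, whatever the lens; pixels are square), "cx", "cy" (the principal point, pixels), "view" (4x4, takes a point from world to camera coordinates). Camera axes: x right, y down, z forward; pixel columns grow to the right and rows downward; lengths in m; the calibration is good to about 2 mm. A picture is of the moment at which its call begins.
- robot.hand_in(): hands the job in; it is judged then, once.
The state is a dict: "time": time; "q": joint angles; "joint_velocities": joint speeds; "joint_torque": joint torques, N m; "position": TCP position; "tool_rot": TCP orientation; "ft_force": force on the tool from outside, world axes, zero at the start; "moment": the same for the moment, N m; "grip_width": finger opening in m; "grip_force": force on a finger pad.
Only numpy, scipy, OpenCV 4.12 (cv2) and the standard library are available. Lean on these libraries where they do the work, as an engineer would, in place of code of your own. Each camera call takes 0.05 s, during which the arm holds its last target. There are 200 camera calls.

TASK

The wooden rail lies in the tenoning jig with its finished tongue sticking out. Draw it out of the slot under the bridge, turn it end for end and slide it back in, tongue first, until the tongue is fully home against the stop. Then tighten the bar knob on the bridge clockwise until it goes firm, add one eighth of a turn (45 degrees) and no more, and leave the other things on the bench where they are.

Things in the scene. Friction and masses are not known exactly. Their poses are not given: they have to be found in the camera images.
- stop_face (a point): Slot centre line at the inner face of the jig's stop block, 35 mm above the bench; the jig is fixed. +x runs along the slot into the stop, +z up, +y the jig's open side (towards the robot). Bed (flat grey board): x -290 to +25 mm, 82 mm wide, top 15 mm above the bench. Low fence on the bed's -y side from x -290 mm to the bridge: inner face y -23 mm, top 23 mm above the bench. Stop block: top 45 mm above the bench.
- slot_mouth (a point): Centre of the slot's entry under the dark-wood bridge, 75 mm before the stop face, 35 mm above the bench, axes as stop_face. The bridge is 50 mm long along x, 82 mm wide; its two legs leave a slot 46 mm wide (the +y leg has a flared lead-in reaching 13 mm out); underside 64 mm, top 84 mm above the bench. A clamp foot in it comes down with the knob, from 60 mm to the rail's top at 55 mm.
- rail_mid (a point): Centre of the loose light-wood rail, 200 mm over all: a 40 x 40 mm bar 170 mm long with, at its +x end, a tongue 30 mm long, 18 wide, 28 high. x runs towards the tongue, z up (centre 20 mm above its underside). About 0.16 kg. At the start it lies on the bed, square end at most 6 mm from the stop, tongue outside and pointing away from the stop.
- tongue_tip (a point): Middle of the end face of the rail's tongue, 100 mm from the rail's centre; same axes.
- knob_bar (a point): Centre of the black bar knob on top of the bridge, on its vertical axis (50 mm before the stop face, on the slot's centre line), 109 mm above the bench. x runs along the bar: 84 mm long, 16 mm thick, from 98 to 120 mm above the bench; round hub of 30 mm diameter, up to 124 mm. The bar may be pushed round by one end or pinched and twisted. Clockwise from above tightens.
- knob (a joint): Free turning of the knob before it goes firm, rad: negative while loose (-1.4 to -0.6 at the start), rises clockwise to 0, where the clamp bites. Turns lightly here (about 0.03 N m, 1 N at the bar's end). Turning back makes it negative again. The bar's direction when it bites differs from run to run.
- firm (a joint): How far the knob has been turned clockwise past the point where it went firm, rad: 0 until then. Resistance here is 0.25 to 0.33 N m (7 to 10 N near the bar's end). The knob stays where it is left; turning the knob back does not lower this value (unless it is backed off by more than 1.6 rad).
- glue_mid (a point): Centre of a white glue bottle, 64 mm diameter, 170 mm tall, standing; a bystander.
- tape_mid (a point): Centre of a yellow tape measure, 75 x 42 x 66 mm; a bystander.
- offcut_mid (a point): Centre of a board offcut, 160 x 90 x 22 mm, lying flat; a bystander.
Not all that is in view belongs to the job. Of the things that look like the part that bears rail_mid, the largest one is meant.

How it is judged:
On the way, in this order (a step that is already met when the one before it is completed fails the run):
1. the rail is drawn out of the slot, clear of the bridge (x of rail_mid in the frame of stop_face below -0.176 m), for 0.1 s.
2. the rail is turned end for end and back on the bed, its tongue fully home against the stop (x of tongue_tip in the frame of stop_face above -0.005 m and y of tongue_tip in the frame of stop_face between -0.008 and 0.008 m and x of rail_mid in the frame of stop_face below -0.09 m and z of rail_mid in the frame of stop_face between -0.005 and 0.005 m), for 0.2 s.
3. the knob is tightened past the point where it goes firm (value of joint firm above 0.1 rad), for 0.1 s.
At the end, for the whole second after the job is handed in: The rail lies on the bed with its tongue tip within 5 mm of the stop face and 8 mm of the slot's centre line, at rest; the knob is firm (not backed off by more than 0.1 rad) and has been turned 45 degrees past firm, give or take 15 degrees (0.52 to 1.05 rad) (all of step 2 and value of joint knob above -0.1 rad and value of joint firm between 0.52 and 1.05 rad and linear speed of rail below 0.01 m/s and velocity of joint knob between -0.05 and 0.05 rad/s); the robot touches nothing.
It fails at once if the glue bottle is moved by more than 30 mm (distance of glue_mid from where it was at the start of the episode above 0.03 m).
It fails at once if the tape measure is moved by more than 30 mm (distance of tape_mid from where it was at the start of the episode above 0.03 m).
It fails at once if the offcut is moved by more than 30 mm (distance of offcut_mid from where it was at the start of the episode above 0.03 m).
It also fails if it takes over 72 s, if anything falls off the work surface, if the arm or the gripper's body presses on something with over 40 N, if the wrist force passes 120 N, or if a joint passes its speed limit or range.

## Working session

There is one attempt and no reset: what is moved stays moved. The work goes in short steps, Python scripts to look and compute and a shell command to move; the robot and the scene stay as the last step left them, time stands still between calls to the robot, and variables do not carry over. Pictures are saved under pics/ and viewed, at most 10 in all, crops included, and the job is handed in when it is done.

```bash
ls; mkdir -p pics; cat > h.py <<'E'
import numpy as np, cv2
from rig import robot, cams
def shot(n,save=None):
    c=cams.camera(n)
    if save: cv2.imwrite(f'pics/{save}.png',c['color'])
    return c
def ray(c,u,v,z):
    f=c['color'].shape[0]/2/np.tan(np.radians(c['fov_y'])/2)
    d=np.array([(u-c['cx'])/f,(v-c['cy'])/f,1.]); V=np.array(c['view'])
    R,t=V[:3,:3],V[:3,3]; o=-R.T@t; w=R.T@d
    return o+w*(z-o[2])/w[2]
def pix(c,p):
    f=c['color'].shape[0]/2/np.tan(np.radians(c['fov_y'])/2)
    V=np.array(c['view']); q=V[:3,:3]@np.array(p)+V[:3,3]
    return np.array([f*q[0]/q[2]+c['cx'],f*q[1]/q[2]+c['cy']])
def cloud(c):
    f=c['color'].shape[0]/2/np.tan(np.radians(c['fov_y'])/2)
    d=c['depth']; v,u=np.indices(d.shape); V=np.array(c['view'])
    P=np.stack([(u-c['cx'])/f*d,(v-c['cy'])/f*d,d],-1)
    W=(P-V[:3,3])@V[:3,:3]; W[d==0]=np.nan
    return W
E
python3 - <<'E'
from h import *
for n in('top','side'):
    c=shot(n,n+'0'); V=np.array(c['view']); print(n,c['fov_y'],c['cx'],c['cy'],(-V[:3,:3].T@V[:3,3]).round(3),V[2,:3].round(2))
print(robot.get_obs())
E
```

```text
pics
top 51.989122346801935 323.7074250224043 206.32489818727916 [0.494 0.021 1.325] [ 0.09  0.   -1.  ]
side 48.04610290708128 318.4756373894788 198.4280074077847 [0.315 0.993 0.92 ] [ 0.22 -0.75 -0.62]
{'time': 0.1, 'q': array([-1.52352256e+00,  5.28364085e-01,  1.43378713e+00, -1.61237440e-06,
        1.18141000e+00, -1.78479542e-01]), 'joint_velocities': array([-0.0006762 , -0.00239157, -0.00287187,  0.00056829, -0.00030305,
        0.00036342]), 'joint_torque': array([-2.49628711e-04, -4.40984774e+01, -1.77150679e+01,  6.34505949e-02,
        5.33890666e-02, -4.53953658e-05]), 'position': array([ 0.13991059, -0.6084859 ,  0.23867094]), 'tool_rot': array([ 9.93635675e-01,  1.12637363e-01,  6.37812181e-05, -9.82209290e-04]), 'ft_force': array([-0.5642107 ,  1.12495645, -0.0115096 ]), 'moment': array([ 0.05136276, -0.01217631,  0.04162708]), 'grip_force': 0.0, 'grip_width': 0.08689424074788876}
```

View pics/top0.png

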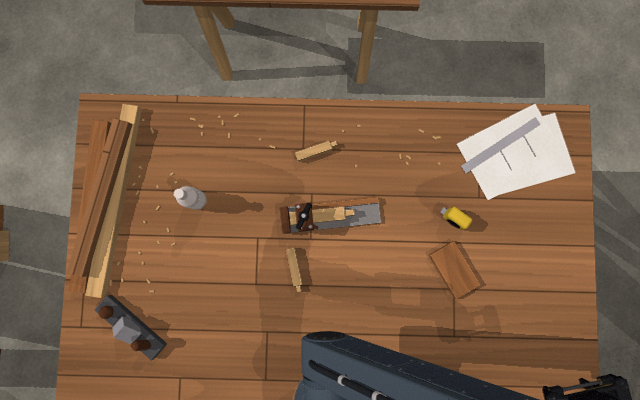

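View pics/side0.png

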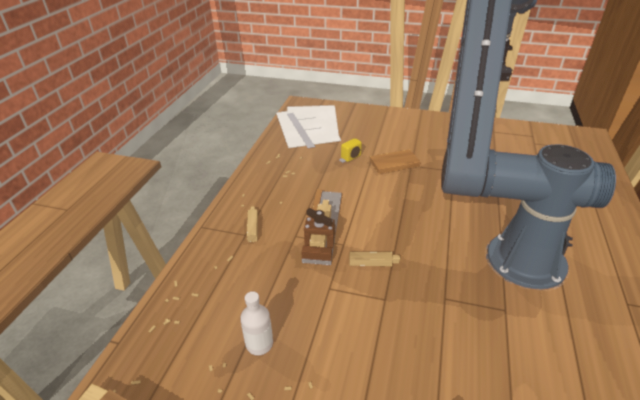

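The top view shows the jig at (330,215): bridge and knob on the left (305,215), stop end at its left (285,220). Candidates for the rail are the light-wood pieces at (335,214), in the jig, and those at (318,151) and (295,270), loose on the bench. The one in the jig fits, since it lies in the slot with its tongue pointing right. I'll confirm it in a crop with measurements.

```bash
python3 - <<'E'
from h import *
c=shot('top'); W=cloud(c)
im=c['color'][140:300,260:400]; cv2.imwrite('pics/crop0.png',cv2.resize(im,None,fx=3.7,fy=3.7,interpolation=cv2.INTER_CUBIC))
hsv=cv2.cvtColor(c['color'],cv2.COLOR_BGR2HSV)
for n,p in dict(bench=(350,240),bed=(372,213),rail=(335,214),knob=(304,215),bridge=(292,227),d1=(318,151),d2=(295,265)).items(): print(n,W[p[1],p[0]].round(4),hsv[p[1],p[0]])
roi=np.zeros(hsv.shape[:2],bool); roi[185:245,265:400]=1
# height map classes
for lo,hi,n in((.010,.020,'bed'),(.045,.062,'railtop'),(.075,.092,'bridge'),(.10,.13,'knob')):
    m=roi&(W[...,2]>lo)&(W[...,2]<hi); p=W[m]
    r=cv2.minAreaRect(p[:,:2].astype(np.float32)*1000) if m.sum()>5 else None
    print(n,m.sum(),p.mean(0).round(4),r)
E
```

```text
bench [ 5.059e-01 -6.130e-02 -3.000e-04] [ 14 144  90]
bed [ 0.5935 -0.1291  0.0156] [  3  17 133]
rail [ 0.5849 -0.0099  0.0531] [ 17 123 195]
knob [0.5748 0.0828 0.1229] [161  11 184]
bridge [0.5429 0.1257 0.0127] [11 27 75]
d1 [0.789  0.0484 0.0248] [ 16 121 194]
d2 [0.4236 0.1113 0.03  ] [ 16 120 163]
bed 952 [ 0.5823 -0.0557  0.0146] ((584.2896118164062, 3.5464935302734375), (82.135986328125, 313.0952453613281), 7.704819679260254)
railtop 640 [0.5796 0.0377 0.0527] ((569.7285766601562, 46.92584228515625), (78.76144409179688, 228.60801696777344), 2.9196178913116455)
bridge 263 [0.5712 0.085  0.083 ] ((573.2276611328125, 86.00420379638672), (82.05180358886719, 50.27886199951172), 7.595719337463379)
knob 185 [0.5726 0.0852 0.1201] ((572.37158203125, 85.08415222167969), (27.95216178894043, 82.20729064941406), 77.02629852294922)
```

View pics/crop0.png

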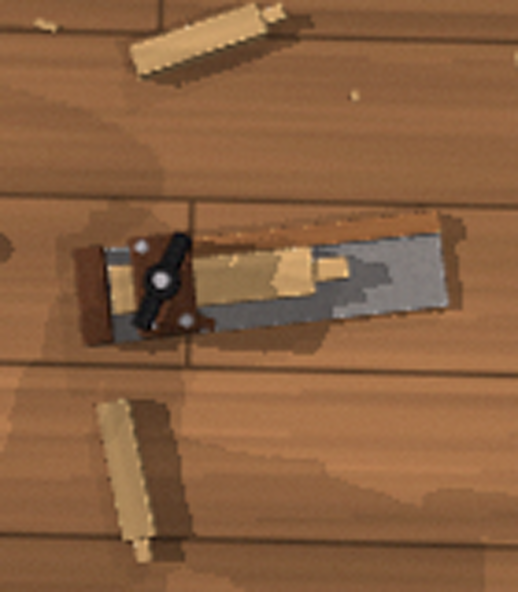

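The crop confirms it: the rail in the jig is clearly the widest of the three, with its tongue pointing right at crop (333,267). The others, at crop (205,38) and (127,475), are thinner decoys. Next I'll measure the rail and bar in the jig frame.

```bash
cat >> h.py <<'E'
A=np.radians(97.65); EX=np.array([np.cos(A),np.sin(A)]); EY=np.array([-EX[1],EX[0]]); S=np.array([.5665,.1356])
def tojig(p): d=np.asarray(p)[...,:2]-S; return np.stack([d@EX,d@EY],-1)
def fromjig(x,y): return S+x*EX+y*EY
from scipy.spatial.transform import Rotation as Ro
def need(x,y,z,yaw):   # world target, yaw of tool x deg; twist first, then shift (cm) in tool axes
    o=robot.get_obs(); X=Ro.from_quat(o['tool_rot']).as_matrix(); y0=np.degrees(np.arctan2(X[1,0],X[0,0]))
    tw=-((yaw-y0+180)%360-180); d=np.array([x,y,z])-o['position']; a=np.radians(yaw)
    new=np.array([[np.cos(a),np.sin(a),0],[np.sin(a),-np.cos(a),0],[0,0,-1]])
    print('t %.1f q6 %.2f yaw0 %.2f twist %.2f'%(o['time'],o['q'][5],y0,tw),'shift before twist',(X.T@d*100).round(2),'after',(new.T@d*100).round(2))
def knobdir(c):
    W=cloud(c); k=fromjig(-.05,0); r=np.hypot(*(W[...,:2]-k).transpose(2,0,1))
    m=(W[...,2]>.105)&(W[...,2]<.13)&(r<.055); p=W[m][:,:2]; q=p[np.hypot(*(p-k).T)>.018]-k
    a=np.arctan2(q[:,1],q[:,0]); return np.degrees(np.angle(np.exp(2j*a).mean()))/2, m.sum(), p.mean(0)
E
python3 - <<'E'
from h import *
c=shot('top'); W=cloud(c); J=tojig(W); hsv=cv2.cvtColor(c['color'],cv2.COLOR_BGR2HSV)
near=(abs(J[...,1])<.045)&(J[...,0]>-.3)&(J[...,0]<.03)
m=near&(W[...,2]>.05)&(W[...,2]<.058)&(J[...,0]<-.08); print('bar x,y range',J[m].min(0),J[m].max(0))
m=near&(W[...,2]>.04)&(W[...,2]<.058)&(J[...,0]<-.08); print('w tongue',J[m].min(0),J[m].max(0))
m=near&(W[...,2]>.078)&(W[...,2]<.09); print('bridge',J[m].min(0),J[m].max(0))
m=near&(W[...,2]>.040)&(W[...,2]<.049)&(J[...,0]>-.02); print('stop',J[m].min(0),J[m].max(0))
print(knobdir(c), fromjig(-.05,0))
need(*fromjig(-.148,0),.16,97.65)
E
```

```text
bar x,y range [-0.19633798 -0.02130121] [-0.08005606  0.03838166]
w tongue [-0.20416743 -0.02130121] [-0.08005606  0.04088229]
bridge [-0.07522026 -0.0411121 ] [-0.02498945  0.04077762]
stop [-0.01920388 -0.04008561] [0.02489168 0.04077789]
(np.float64(-24.465276803387507), np.int64(182), array([0.57270424, 0.0853784 ])) [0.57315607 0.08604501]
t 0.2 q6 -0.18 yaw0 12.94 twist -84.71 shift before twist [ 56.87 -48.24   7.97] after [53.29 52.19  7.9 ]
```

```bash
python3 -m pendant '[{"jaw":1,"linear":[0,0,0],"twist":-7.06},{"jaw":1,"linear":[0,0,0],"twist":-7.06},{"jaw":1,"linear":[0,0,0],"twist":-7.06},{"jaw":1,"linear":[0,0,0],"twist":-7.06},{"jaw":1,"linear":[0,0,0],"twist":-7.06},{"jaw":1,"linear":[0,0,0],"twist":-7.06},{"jaw":1,"linear":[0,0,0],"twist":-7.06},{"jaw":1,"linear":[0,0,0],"twist":-7.06},{"jaw":1,"linear":[0,0,0],"twist":-7.06},{"jaw":1,"linear":[0,0,0],"twist":-7.06},{"jaw":1,"linear":[0,0,0],"twist":-7.06},{"jaw":1,"linear":[0,0,0],"twist":-7.06}]'
R='[{"jaw":1,"linear":[2.2,2.2,0.3],"twist":0}]'
python3 -m pendant '[{"jaw":1,"linear":[2.2,2.2,0.3],"twist":0},{"jaw":1,"linear":[2.2,2.2,0.3],"twist":0},{"jaw":1,"linear":[2.2,2.2,0.3],"twist":0},{"jaw":1,"linear":[2.2,2.2,0.3],"twist":0},{"jaw":1,"linear":[2.2,2.2,0.3],"twist":0},{"jaw":1,"linear":[2.2,2.2,0.3],"twist":0},{"jaw":1,"linear":[2.2,2.2,0.3],"twist":0},{"jaw":1,"linear":[2.2,2.2,0.3],"twist":0},{"jaw":1,"linear":[2.2,2.2,0.3],"twist":0},{"jaw":1,"linear":[2.2,2.2,0.3],"twist":0},{"jaw":1,"linear":[2.2,2.2,0.3],"twist":0},{"jaw":1,"linear":[2.2,2.2,0.3],"twist":0}]'
python3 -m pendant '[{"jaw":1,"linear":[2.2,2.2,0.3],"twist":0},{"jaw":1,"linear":[2.2,2.2,0.3],"twist":0},{"jaw":1,"linear":[2.2,2.2,0.3],"twist":0},{"jaw":1,"linear":[2.2,2.2,0.3],"twist":0},{"jaw":1,"linear":[2.2,2.2,0.3],"twist":0},{"jaw":1,"linear":[2.2,2.2,0.3],"twist":0},{"jaw":1,"linear":[2.2,2.2,0.3],"twist":0},{"jaw":1,"linear":[2.2,2.2,0.3],"twist":0},{"jaw":1,"linear":[2.2,2.2,0.3],"twist":0},{"jaw":1,"linear":[2.2,2.2,0.3],"twist":0},{"jaw":1,"linear":[2.2,2.2,0.3],"twist":0},{"jaw":1,"linear":[0,0,0],"twist":0}]'
python3 -c "
from h import *
need(*fromjig(-.148,0),.045,97.65)"
```

```text
time: 1.2
position: [0.14, -0.6089, 0.2393]
tool_rot: [0.656, 0.755, 0.0, -0.0]
ft_force: [-0.2, -0.4, 1.1]
grip_width: 0.0869
grip_force: 0.0
time: 2.2
position: [0.3671, -0.311, 0.2035]
tool_rot: [0.658, 0.753, -0.0, 0.0]
ft_force: [0.6, 0.4, -0.8]
grip_width: 0.0868
grip_force: 0.0
time: 3.2
position: [0.577, -0.0361, 0.1701]
tool_rot: [0.657, 0.754, 0.001, 0.001]
ft_force: [0.2, -0.4, 0.6]
grip_width: 0.087
grip_force: 0.0
t 3.2 q6 -0.40 yaw0 97.89 twist 0.24 shift before twist [ 2.34  1.22 12.52] after [ 2.36  1.25 12.51]
```

```bash

python3 -m pendant '[{"jaw":1,"linear":[1.2,0.6,2.6],"twist":0.2},{"jaw":1,"linear":[1.2,0.6,2.5],"twist":0},{"jaw":1,"linear":[0,0,2.5],"twist":0},{"jaw":1,"linear":[0,0,0],"twist":0}]'
python3 -c "
from h import *
need(*fromjig(-.148,0),.045,97.65); print(robot.get_obs()['q'].round(3))"
```

```text
time: 3.53
position: [0.5792, -0.0138, 0.0902]
tool_rot: [0.659, 0.752, -0.002, -0.004]
ft_force: [-0.8, 0.5, -1.4]
grip_width: 0.0872
grip_force: 0.0
t 3.5 q6 -0.35 yaw0 97.52 twist -0.13 shift before twist [0.17 0.77 4.51] after [0.18 0.73 4.52]
[-0.217  0.677  1.66  -0.     0.814 -0.348]
```

```bash

python3 -m pendant '[{"jaw":1,"linear":[0.15,0.7,0],"twist":0},{"jaw":1,"linear":[0,0,2.2],"twist":0},{"jaw":1,"linear":[0,0,2.2],"twist":0},{"jaw":1,"linear":[0,0,0],"twist":0},{"jaw":1,"linear":[0,0,0],"twist":0}]'
python3 -c "
from h import *
need(*fromjig(-.148,0),.045,97.65)"
```

```text
time: 3.95
position: [0.59, -0.013, 0.0514]
tool_rot: [0.66, 0.751, 0.0, 0.0]
ft_force: [0.3, -0.2, 0.0]
grip_width: 0.0868
grip_force: 0.0
t 4.0 q6 -0.34 yaw0 97.42 twist -0.23 shift before twist [ 0.24 -0.35  0.64] after [ 0.24 -0.35  0.64]
```

```bash

python3 -m pendant '[{"jaw":1,"linear":[0.2,-0.3,0.5],"twist":-0.2},{"jaw":1,"linear":[0,0,0],"twist":0},{"jaw":0,"linear":[0,0,0],"twist":0},{"jaw":0,"linear":[0,0,0],"twist":0},{"jaw":0,"linear":[0,0,0],"twist":0},{"jaw":0,"linear":[0,0,0],"twist":0},{"jaw":0,"linear":[0,0,0],"twist":0},{"jaw":0,"linear":[0,0,0],"twist":0}]' 30
python3 -c "
from h import *
need(*fromjig(-.148,0),.045,97.65)"
```

```text
time: 4.62
position: [0.5863, -0.0108, 0.0457]
tool_rot: [0.658, 0.753, 0.0, 0.0]
ft_force: [-0.4, 0.1, -0.2]
grip_width: 0.0551
grip_force: 0.0
t 4.6 q6 -0.34 yaw0 97.66 twist 0.01 shift before twist [-0.02 -0.02  0.07] after [-0.02 -0.02  0.07]
```

```bash

python3 -m pendant '[{"jaw":0,"linear":[0,0,0],"twist":0},{"jaw":0,"linear":[0,0,0],"twist":0},{"jaw":0,"linear":[0,0,0],"twist":0},{"jaw":0,"linear":[0,0,0],"twist":0},{"jaw":0,"linear":[0,0,0],"twist":0},{"jaw":0,"linear":[-0.5,0,0],"twist":0},{"jaw":0,"linear":[-0.5,0,0],"twist":0}]' 30
python3 -m pendant '[{"jaw":0,"linear":[-1.5,0,0],"twist":0},{"jaw":0,"linear":[-1.5,0,0],"twist":0},{"jaw":0,"linear":[-1.5,0,0],"twist":0},{"jaw":0,"linear":[-1.5,0,0],"twist":0},{"jaw":0,"linear":[-1.5,0,0],"twist":0},{"jaw":0,"linear":[-1.5,0,0],"twist":0},{"jaw":0,"linear":[-1.5,0,0],"twist":0},{"jaw":0,"linear":[-1.5,0,0],"twist":0},{"jaw":0,"linear":[0,0,0],"twist":0},{"jaw":0,"linear":[0,0,0],"twist":0}]' 30
python3 -c "
from h import *
need(*fromjig(-.148,0),.045,97.65)"
```

```text
time: 5.2
position: [0.5874, -0.0206, 0.0455]
tool_rot: [0.658, 0.753, -0.0, -0.0]
ft_force: [-0.3, 1.5, -0.6]
grip_width: 0.0395
grip_force: 29.9
time: 6.03
position: [0.6039, -0.1412, 0.0455]
tool_rot: [0.659, 0.752, 0.0, 0.0]
ft_force: [-0.8, -1.5, 1.3]
grip_width: 0.0397
grip_force: 29.9
t 6.0 q6 -0.54 yaw0 97.55 twist -0.10 shift before twist [13.13 -0.05  0.05] after [13.13 -0.02  0.05]
```

```bash

python3 -m pendant '[{"jaw":1,"linear":[0,0,0],"twist":0},{"jaw":1,"linear":[0,0,0],"twist":0},{"jaw":1,"linear":[0,0,0],"twist":0},{"jaw":1,"linear":[0,0,0],"twist":0},{"jaw":1,"linear":[0.6,0,0],"twist":0},{"jaw":1,"linear":[1.8,0,0],"twist":0},{"jaw":1,"linear":[2.5,0,0],"twist":0},{"jaw":1,"linear":[2.5,0,0],"twist":0},{"jaw":1,"linear":[1.8,0,0],"twist":0},{"jaw":1,"linear":[0.7,0,0],"twist":0},{"jaw":1,"linear":[0,0,0],"twist":0}]' 
python3 - <<'E'
from h import *
c=shot('top','top1'); W=cloud(c); J=tojig(W)
m=(abs(J[...,1])<.03)&(J[...,0]<-.1)&(J[...,0]>-.36)&(W[...,2]>.035)&(W[...,2]<.058)
print(m.sum(),J[m].min(0),J[m].max(0)); need(*fromjig(-.18,0),.045,97.65)
cv2.imwrite('pics/crop1.png',cv2.resize(c['color'][140:300,260:440],None,fx=3.5,fy=3.5))
E
```

```text
time: 6.95
position: [0.5897, -0.0393, 0.0456]
tool_rot: [0.657, 0.754, -0.0, -0.001]
ft_force: [0.2, -0.1, 0.2]
grip_width: 0.0867
grip_force: 0.0
197 [-0.3348375 -0.0214011] [-0.13535655  0.02104448]
t 7.0 q6 -0.39 yaw0 97.78 twist 0.13 shift before twist [-0.2  -0.02  0.06] after [-0.2  -0.02  0.06]
```

View pics/crop1.png

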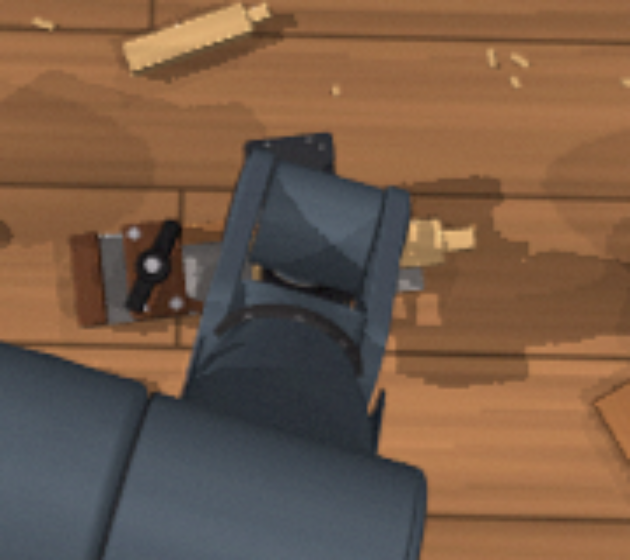

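```bash

python3 -m pendant '[{"jaw":0,"linear":[0,0,0],"twist":0},{"jaw":0,"linear":[0,0,0],"twist":0},{"jaw":0,"linear":[0,0,0],"twist":0},{"jaw":0,"linear":[0,0,0],"twist":0},{"jaw":0,"linear":[0,0,0],"twist":0},{"jaw":0,"linear":[0,0,0],"twist":0},{"jaw":0,"linear":[0,0,0],"twist":0},{"jaw":0,"linear":[0,0,0],"twist":0},{"jaw":0,"linear":[0,0,0],"twist":0},{"jaw":0,"linear":[0,0,0],"twist":0},{"jaw":0,"linear":[0,0,0],"twist":0},{"jaw":0,"linear":[0,0,0],"twist":0}]' 55
python3 -m pendant '[{"jaw":0,"linear":[0,0,-0.5],"twist":0},{"jaw":0,"linear":[0,0,-1],"twist":0},{"jaw":0,"linear":[0,0,-1.5],"twist":0},{"jaw":0,"linear":[0,0,-1.5],"twist":0},{"jaw":0,"linear":[-1,0,-1.5],"twist":0},{"jaw":0,"linear":[-1.5,0,-1.5],"twist":0},{"jaw":0,"linear":[-1.5,0,-0.5],"twist":0},{"jaw":0,"linear":[-1.5,0,0],"twist":0},{"jaw":0,"linear":[-1.5,0,0],"twist":0},{"jaw":0,"linear":[-0.9,0,0],"twist":0},{"jaw":0,"linear":[0,0,0],"twist":0}]' 55
python3 - <<'E'
from h import *
need(*fromjig(-.257,0),.125,97.65)
c=shot('side','side2')
cv2.imwrite('pics/side2c.png',cv2.resize(c['color'][130:290,230:430],None,fx=3.5,fy=3.5))
E
```

```text
time: 8.0
position: [0.5905, -0.0416, 0.0456]
tool_rot: [0.658, 0.753, -0.0, 0.0]
ft_force: [0.4, -0.9, 0.1]
grip_width: 0.0396
grip_force: 55.0
time: 8.92
position: [0.6009, -0.1224, 0.1246]
tool_rot: [0.659, 0.752, -0.0, -0.0]
ft_force: [0.5, -0.3, -1.1]
grip_width: 0.0396
grip_force: 55.0
t 8.9 q6 -0.51 yaw0 97.49 twist -0.16 shift before twist [ 0.33  0.02 -0.04] after [ 0.33  0.02 -0.04]
```

View pics/side2c.png

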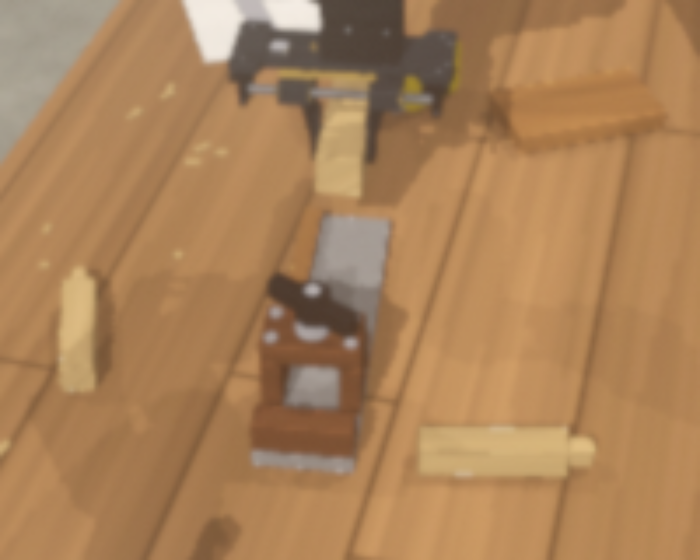

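The rail is held level in the jaws (crop 342,150), with its square end facing the clear jig. Now the half turn.

```bash

python3 -m pendant '[{"jaw":0,"linear":[0,0,0],"twist":3},{"jaw":0,"linear":[0,0,0],"twist":6},{"jaw":0,"linear":[0,0,0],"twist":6},{"jaw":0,"linear":[0,0,0],"twist":6},{"jaw":0,"linear":[0,0,0],"twist":6},{"jaw":0,"linear":[0,0,0],"twist":6},{"jaw":0,"linear":[0,0,0],"twist":6},{"jaw":0,"linear":[0,0,0],"twist":6},{"jaw":0,"linear":[0,0,0],"twist":6},{"jaw":0,"linear":[0,0,0],"twist":6},{"jaw":0,"linear":[0,0,0],"twist":6},{"jaw":0,"linear":[0,0,0],"twist":6}]' >/dev/null
python3 -m pendant '[{"jaw":0,"linear":[0,0,0],"twist":6},{"jaw":0,"linear":[0,0,0],"twist":6},{"jaw":0,"linear":[0,0,0],"twist":6},{"jaw":0,"linear":[0,0,0],"twist":6},{"jaw":0,"linear":[0,0,0],"twist":6},{"jaw":0,"linear":[0,0,0],"twist":6},{"jaw":0,"linear":[0,0,0],"twist":6},{"jaw":0,"linear":[0,0,0],"twist":6},{"jaw":0,"linear":[0,0,0],"twist":6},{"jaw":0,"linear":[0,0,0],"twist":6},{"jaw":0,"linear":[0,0,0],"twist":6},{"jaw":0,"linear":[0,0,0],"twist":6}]' >/dev/null
python3 -m pendant '[{"jaw":0,"linear":[0,0,0],"twist":6},{"jaw":0,"linear":[0,0,0],"twist":6},{"jaw":0,"linear":[0,0,0],"twist":6},{"jaw":0,"linear":[0,0,0],"twist":6},{"jaw":0,"linear":[0,0,0],"twist":6},{"jaw":0,"linear":[0,0,0],"twist":6},{"jaw":0,"linear":[0,0,0],"twist":3},{"jaw":0,"linear":[0,0,0],"twist":0},{"jaw":0,"linear":[0,0,0],"twist":0}]'
python3 - <<'E'
from h import *
need(*fromjig(-.257,0),.05,-82.35)
c=shot('top'); W=cloud(c); J=tojig(W)
m=(abs(J[...,1])<.04)&(J[...,0]<-.09)&(J[...,0]>-.21)&(W[...,2]>.10)&(W[...,2]<.15)
p=np.c_[J[m],W[m][:,2]]; print(len(p),p.min(0),p.max(0))
q=p[(p[:,0]<-.135)]; q=q[q[:,2]>np.median(q[:,2])-.004]; print('slope z/x',np.polyfit(q[:,0],q[:,2],1),np.median(q[:,1]), q[:,1].min(),q[:,1].max())
print('tongue y',p[p[:,0]>-.12][:,1].min(),p[p[:,0]>-.12][:,1].max())
E
```

```text
time: 11.72
position: [0.6004, -0.1191, 0.1248]
tool_rot: [0.753, -0.658, -0.001, 0.0]
ft_force: [-0.6, 0.5, -1.5]
grip_width: 0.0397
grip_force: 55.0
t 11.7 q6 2.63 yaw0 -82.22 twist 0.13 shift before twist [ 0.02 -0.05  7.48] after [ 0.01 -0.03  7.48]
440 [-0.20850225 -0.01901002  0.10082566] [-0.09758444  0.02115457  0.13937471]
slope z/x [0.00614801 0.13457403] 0.00020813083037092133 -0.018966650621345414 0.02107741181264881
tongue y -0.007665844816401675 0.010087634507336476
```

```bash

python3 -m pendant '[{"jaw":0,"linear":[0,-0.1,1],"twist":0},{"jaw":0,"linear":[0,0,1.5],"twist":0},{"jaw":0,"linear":[0,0,1.5],"twist":0},{"jaw":0,"linear":[0,0,1.5],"twist":0},{"jaw":0,"linear":[0,0,1],"twist":0},{"jaw":0,"linear":[0,0,0.7],"twist":0},{"jaw":0,"linear":[0,0,0.4],"twist":0},{"jaw":0,"linear":[0,0,0.2],"twist":0},{"jaw":0,"linear":[0,0,0],"twist":0},{"jaw":0,"linear":[0,0,0],"twist":0}]'
python3 - <<'E'
from h import *
need(*fromjig(-.257,0),.046,-82.35)
c=shot('top'); W=cloud(c); J=tojig(W)
m=(abs(J[...,1])<.04)&(J[...,0]<-.09)&(J[...,0]>-.21)&(W[...,2]>.05)&(W[...,2]<.07)
p=np.c_[J[m],W[m][:,2]]; q=p[(p[:,0]<-.135)]; print(p.min(0),p.max(0),'z',np.median(q[:,2]),np.polyfit(q[:,0],q[:,2],1)[0])
E
```

```text
time: 12.6
position: [0.6024, -0.1199, 0.0481]
tool_rot: [0.753, -0.658, 0.001, -0.0]
ft_force: [0.1, 0.5, -1.0]
grip_width: 0.0395
grip_force: 55.0
t 12.6 q6 2.63 yaw0 -82.34 twist 0.01 shift before twist [-0.1   0.15  0.2 ] after [-0.1   0.15  0.21]
[-0.20829475 -0.02120512  0.05013045] [-0.09928705  0.01893684  0.06332807] z 0.05606056265833037 -0.0021575362306809048
```

Rail is level, about 1 mm above the bed and centred (-1 mm). Now slide it in.

```bash

python3 -m pendant '[{"jaw":0,"linear":[-0.5,0.1,0],"twist":0},{"jaw":0,"linear":[-1,0,0],"twist":0},{"jaw":0,"linear":[-1,0,0],"twist":0},{"jaw":0,"linear":[-1,0,0],"twist":0},{"jaw":0,"linear":[-0.5,0,0],"twist":0},{"jaw":0,"linear":[0,0,0],"twist":0}]'
python3 -m pendant '[{"jaw":0,"linear":[-0.8,0,0],"twist":0},{"jaw":0,"linear":[-0.8,0,0],"twist":0},{"jaw":0,"linear":[-0.8,0,0],"twist":0},{"jaw":0,"linear":[-0.8,0,0],"twist":0},{"jaw":0,"linear":[-0.8,0,0],"twist":0},{"jaw":0,"linear":[-0.5,0,0],"twist":0},{"jaw":0,"linear":[0,0,0],"twist":0},{"jaw":0,"linear":[0,0,0],"twist":0}]'
python3 -c "
from h import *
need(*fromjig(-.157,0),.046,-82.35)"
```

```text
time: 13.15
position: [0.5949, -0.078, 0.0476]
tool_rot: [0.753, -0.657, -0.001, 0.0]
ft_force: [-0.1, -0.4, -1.6]
grip_width: 0.0395
grip_force: 55.0
time: 13.82
position: [0.5896, -0.0353, 0.0476]
tool_rot: [0.753, -0.658, 0.0, 0.0]
ft_force: [-1.5, -0.5, 0.0]
grip_width: 0.0394
grip_force: 55.0
t 13.8 q6 2.76 yaw0 -82.29 twist 0.06 shift before twist [-1.54  0.01  0.16] after [-1.54  0.02  0.16]
```

```bash

python3 -m pendant '[{"jaw":0,"linear":[-0.5,0,0.1],"twist":0},{"jaw":0,"linear":[-0.5,0,0],"twist":0},{"jaw":0,"linear":[-0.3,0,0],"twist":0},{"jaw":0,"linear":[0,0,0],"twist":0},{"jaw":0,"linear":[0,0,0],"twist":0}]'
python3 -m pendant '[{"jaw":0,"linear":[-0.2,0,0],"twist":0},{"jaw":0,"linear":[0,0,0],"twist":0}]'
python3 -m pendant '[{"jaw":0,"linear":[-0.1,0,0],"twist":0},{"jaw":0,"linear":[0,0,0],"twist":0}]'
python3 -c "
from h import *
need(*fromjig(-.157,0),.046,-82.35)"
```

```text
time: 14.23
position: [0.5878, -0.0225, 0.0466]
tool_rot: [0.753, -0.658, -0.0, -0.0]
ft_force: [0.4, 0.1, -1.4]
grip_width: 0.0395
grip_force: 55.0
time: 14.4
position: [0.5883, -0.0223, 0.0469]
tool_rot: [0.753, -0.658, 0.001, 0.001]
ft_force: [0.3, -5.5, -1.3]
grip_width: 0.0394
grip_force: 55.0
time: 14.57
position: [0.5885, -0.0223, 0.047]
tool_rot: [0.754, -0.657, 0.002, 0.001]
ft_force: [-0.7, -8.2, -1.5]
grip_width: 0.0392
grip_force: 55.0
t 14.6 q6 2.78 yaw0 -82.21 twist 0.14 shift before twist [-0.24  0.07  0.1 ] after [-0.24  0.08  0.1 ]
```

```bash

python3 -m pendant '[{"jaw":1,"linear":[0,0,0],"twist":0},{"jaw":1,"linear":[0,0,0],"twist":0},{"jaw":1,"linear":[0,0,0],"twist":0},{"jaw":1,"linear":[0,0,0],"twist":0},{"jaw":1,"linear":[0,0,0],"twist":0},{"jaw":1,"linear":[0,0,-2],"twist":0},{"jaw":1,"linear":[0,0,-3],"twist":0},{"jaw":1,"linear":[0,0,-4],"twist":0},{"jaw":1,"linear":[0,0,-3],"twist":0},{"jaw":1,"linear":[4,0,0],"twist":-6},{"jaw":1,"linear":[4,0,0],"twist":-6},{"jaw":1,"linear":[4,0,0],"twist":-6}]'
python3 - <<'E'
from h import *
c=shot('top'); W=cloud(c); J=tojig(W); H=cv2.cvtColor(c['color'],cv2.COLOR_BGR2HSV)
cv2.imwrite('pics/crop3.png',cv2.resize(c['color'][170:260,260:400],None,fx=5,fy=5,interpolation=cv2.INTER_CUBIC))
n=(abs(J[...,1])<.022)&(W[...,2]>.04)&(W[...,2]<.058)
for a,b in((-.023,.003),(-.22,-.18)):
    m=n&(J[...,0]>a)&(J[...,0]<b); print(m.sum(),J[m].min(0),J[m].max(0),np.median(W[m][:,2]))
m=n&(J[...,0]>-.195)&(J[...,0]<-.15); print('bar y',J[m].min(0),J[m].max(0),np.median(W[m][:,2])); print(knobdir(c))
E
```

```text
time: 15.57
position: [0.6154, -0.1362, 0.1679]
tool_rot: [0.848, -0.529, 0.0, -0.0]
ft_force: [1.0, 0.8, -0.5]
grip_width: 0.0869
grip_force: 0.0
57 [-0.02207839 -0.01919149] [0.00280242 0.0219189 ] 0.04640945733410961
77 [-0.20024475 -0.01997195] [-0.1801748   0.01896822] 0.054068628058135414
bar y [-0.19479678 -0.01997195] [-0.15054083  0.02011933] 0.053249605425057855
(np.float64(-23.987844808316762), np.int64(182), array([0.57275768, 0.08533934]))
```

View pics/crop3.png

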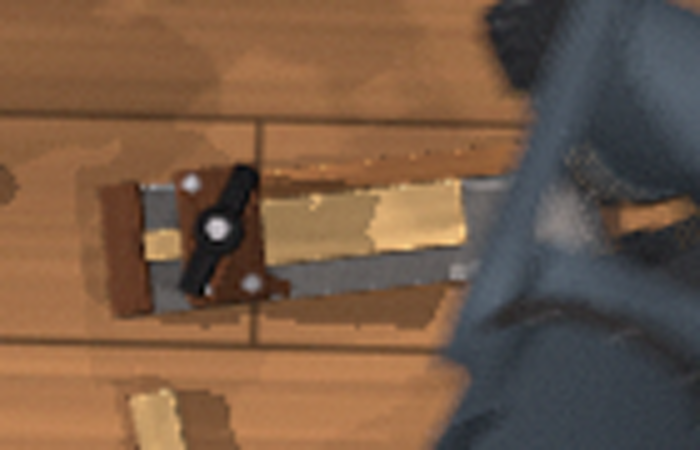

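The rail is home: the tongue meets the stop at crop (145,245) and the square end measures -200 mm. The bar points along -24°/156°. Next I swing the wrist the long way round, -220°, to line up with the bar.

```bash

python3 -m pendant '[{"jaw":1,"linear":[0,0,-1],"twist":-7},{"jaw":1,"linear":[0,0,0],"twist":-7},{"jaw":1,"linear":[0,0,0],"twist":-7},{"jaw":1,"linear":[0,0,0],"twist":-7},{"jaw":1,"linear":[0,0,0],"twist":-7},{"jaw":1,"linear":[0,0,0],"twist":-7},{"jaw":1,"linear":[0,0,0],"twist":-7},{"jaw":1,"linear":[0,0,0],"twist":-7},{"jaw":1,"linear":[0,0,0],"twist":-7},{"jaw":1,"linear":[0,0,0],"twist":-7},{"jaw":1,"linear":[0,0,0],"twist":-7},{"jaw":1,"linear":[0,0,0],"twist":-7}]' >/dev/null
python3 -m pendant '[{"jaw":1,"linear":[0,0,0],"twist":-7},{"jaw":1,"linear":[0,0,0],"twist":-7},{"jaw":1,"linear":[0,0,0],"twist":-7},{"jaw":1,"linear":[0,0,0],"twist":-7},{"jaw":1,"linear":[0,0,0],"twist":-7},{"jaw":1,"linear":[0,0,0],"twist":-7},{"jaw":1,"linear":[0,0,0],"twist":-7},{"jaw":1,"linear":[0,0,0],"twist":-7},{"jaw":1,"linear":[0,0,0],"twist":-7},{"jaw":1,"linear":[0,0,0],"twist":-7},{"jaw":1,"linear":[0,0,0],"twist":-7},{"jaw":1,"linear":[0,0,0],"twist":-7}]' >/dev/null
python3 -m pendant '[{"jaw":1,"linear":[0,0,0],"twist":-7},{"jaw":1,"linear":[0,0,0],"twist":-7},{"jaw":1,"linear":[0,0,0],"twist":-7},{"jaw":1,"linear":[0,0,0],"twist":-7},{"jaw":1,"linear":[0,0,0],"twist":-7},{"jaw":1,"linear":[0,0,0],"twist":-7},{"jaw":1,"linear":[0,0,0],"twist":-7},{"jaw":1,"linear":[0,0,0],"twist":-3},{"jaw":1,"linear":[0,0,0],"twist":0},{"jaw":1,"linear":[0,0,0],"twist":0}]'
python3 -c "
from h import *
need(.573-.029*.9135,.0857+.029*.4067,.17,156)"
```

```text
time: 18.45
position: [0.6155, -0.1355, 0.1764]
tool_rot: [0.212, 0.977, 0.0, -0.0]
ft_force: [-0.6, -0.3, -0.8]
grip_width: 0.0869
grip_force: 0.0
t 18.4 q6 -1.54 yaw0 155.56 twist -0.44 shift before twist [15.93 18.36  0.65] after [15.78 18.48  0.64]
```

```bash

python3 -m pendant '[{"jaw":1,"linear":[0.8,0.9,0],"twist":-0.4},{"jaw":1,"linear":[2,2.35,0],"twist":0},{"jaw":1,"linear":[2,2.35,0],"twist":0},{"jaw":1,"linear":[2,2.35,0],"twist":0},{"jaw":1,"linear":[2,2.35,0],"twist":0},{"jaw":1,"linear":[2,2.35,0],"twist":0},{"jaw":1,"linear":[2,2.35,0],"twist":0},{"jaw":1,"linear":[2,2.35,0],"twist":0},{"jaw":1,"linear":[1,1.1,0],"twist":0},{"jaw":1,"linear":[0,0,0],"twist":0},{"jaw":1,"linear":[0,0,0],"twist":0}]'
python3 -c "
from h import *
need(.573-.029*.9135,.0857+.029*.4067,.116,156)"
```

```text
time: 19.37
position: [0.5455, 0.0981, 0.1767]
tool_rot: [0.206, 0.978, -0.0, -0.0]
ft_force: [-0.3, -0.2, 0.4]
grip_width: 0.0867
grip_force: 0.0
t 19.4 q6 -1.18 yaw0 156.18 twist 0.18 shift before twist [-0.11 -0.01  6.07] after [-0.11 -0.01  6.07]
```

```bash

python3 -m pendant '[{"jaw":1,"linear":[-0.1,0,1.5],"twist":0.2},{"jaw":1,"linear":[0,0,1.5],"twist":0},{"jaw":1,"linear":[0,0,1.5],"twist":0},{"jaw":1,"linear":[0,0,1.0],"twist":0},{"jaw":1,"linear":[0,0,0.5],"twist":0},{"jaw":1,"linear":[0,0,0],"twist":0},{"jaw":1,"linear":[0,0,0],"twist":0}]'
python3 - <<'E'
from h import *
need(.573-.029*.9135,.0857+.029*.4067,.116,156)
c=shot('side'); cv2.imwrite('pics/side4.png',cv2.resize(c['color'][170:290,250:400],None,fx=4,fy=4))
E
```

```text
time: 19.95
position: [0.5475, 0.096, 0.1166]
tool_rot: [0.209, 0.978, -0.0, 0.0]
ft_force: [0.1, 0.5, -0.4]
grip_width: 0.0867
grip_force: 0.0
t 19.9 q6 -1.18 yaw0 155.81 twist -0.19 shift before twist [0.15 0.1  0.06] after [0.15 0.1  0.06]
```

View pics/side4.png

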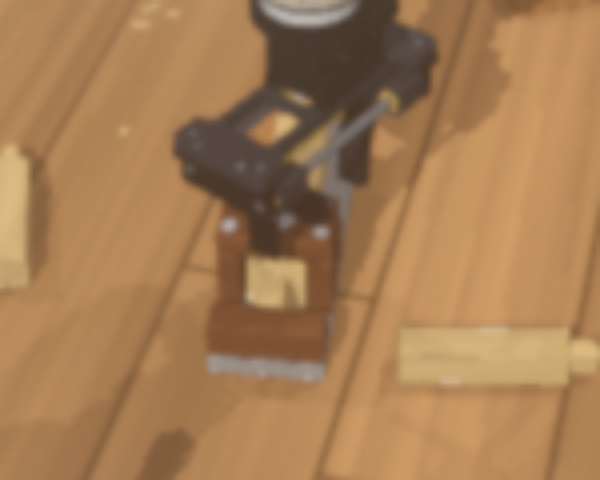

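Fingers straddle the bar's near arm (crop 270,215), clear of the bridge. I'll close and turn in 6° rows, reading the force.

```bash

python3 -m pendant '[{"jaw":0,"linear":[0,0,0],"twist":0},{"jaw":0,"linear":[0,0,0],"twist":0},{"jaw":0,"linear":[0,0,0],"twist":0},{"jaw":0,"linear":[0,0,0],"twist":0},{"jaw":0,"linear":[0,0,0],"twist":0},{"jaw":0,"linear":[0,0,0],"twist":0},{"jaw":0,"linear":[0,0,0],"twist":0},{"jaw":0,"linear":[0,0,0],"twist":0},{"jaw":0,"linear":[0,0,0],"twist":0},{"jaw":0,"linear":[0,0,0],"twist":0},{"jaw":0,"linear":[0,0,0],"twist":0},{"jaw":0,"linear":[0,0,0],"twist":0}]' 30
python3 -m pendant '[{"jaw":0,"linear":[0,0,0],"twist":0},{"jaw":0,"linear":[0,0,0],"twist":0},{"jaw":0,"linear":[0,0,0],"twist":0},{"jaw":0,"linear":[0,0,0],"twist":0},{"jaw":0,"linear":[0,0,0],"twist":0},{"jaw":0,"linear":[0,0,0],"twist":0}]' 30
cat >> h.py <<'E'
def st():
    o=robot.get_obs(); X=Ro.from_quat(o['tool_rot']).as_matrix(); k=np.array([.573,.0857]); d=o['position'][:2]-k
    f=X.T@o['ft_force']
    print('t %.2f yaw %.1f r %.1f pos-angle %.1f F_tool'%(o['time'],np.degrees(np.arctan2(X[1,0],X[0,0])),np.hypot(*d)*1e3,np.degrees(np.arctan2(d[1],d[0]))),f.round(1),'Mz %.2f'%o['moment'][2],'q6 %.2f grip %.1f %.4f'%(o['q'][5],o['grip_force'],o['grip_width']))
E
python3 -c "
from h import *
st()"
```

```text
time: 21.0
position: [0.5472, 0.0965, 0.1165]
tool_rot: [0.209, 0.978, 0.0, -0.0]
ft_force: [0.3, 1.2, 0.2]
grip_width: 0.0157
grip_force: 30.0
time: 21.5
position: [0.5472, 0.0965, 0.1165]
tool_rot: [0.209, 0.978, 0.0, 0.0]
ft_force: [0.6, 0.2, -0.2]
grip_width: 0.016
grip_force: 30.0
t 21.50 yaw 155.9 r 28.0 pos-angle 157.2 F_tool [-0.5  0.5  0.2] Mz 0.07 q6 -1.18 grip 30.0 0.0160
```

```bash
S='python3 -c "from h import *;st()"'
python3 -m pendant '[{"jaw":0,"linear":[-0.01,0.24,0],"twist":5},{"jaw":0,"linear":[-0.01,0.24,0],"twist":5},{"jaw":0,"linear":[-0.01,0.24,0],"twist":5},{"jaw":0,"linear":[0,0,0],"twist":0},{"jaw":0,"linear":[0,0,0],"twist":0}]'>/dev/null; eval $S
python3 -m pendant '[{"jaw":0,"linear":[-0.01,0.24,0],"twist":5},{"jaw":0,"linear":[-0.01,0.24,0],"twist":5},{"jaw":0,"linear":[0,0,0],"twist":0},{"jaw":0,"linear":[0,0,0],"twist":0}]'>/dev/null; eval $S
python3 -m pendant '[{"jaw":0,"linear":[-0.01,0.24,0],"twist":5},{"jaw":0,"linear":[0,0,0],"twist":0},{"jaw":0,"linear":[0,0,0],"twist":0}]'>/dev/null; eval $S
```

```text
t 21.92 yaw 141.0 r 27.9 pos-angle 141.7 F_tool [2.4 3.  0. ] Mz 0.07 q6 -0.91 grip 30.0 0.0157
t 22.25 yaw 131.0 r 27.8 pos-angle 131.5 F_tool [2.8 4.9 1.5] Mz 0.10 q6 -0.73 grip 30.0 0.0156
t 22.50 yaw 126.0 r 27.8 pos-angle 126.2 F_tool [2.7 5.7 1.1] Mz 0.13 q6 -0.64 grip 30.0 0.0162
```

```bash
S='python3 -c "from h import *;st()"'
python3 -m pendant '[{"jaw":0,"linear":[-0.01,0.2,0],"twist":4},{"jaw":0,"linear":[0,0,0],"twist":0},{"jaw":0,"linear":[0,0,0],"twist":0}]'>/dev/null; eval $S
python3 -m pendant '[{"jaw":0,"linear":[-0.01,0.2,0],"twist":4},{"jaw":0,"linear":[0,0,0],"twist":0},{"jaw":0,"linear":[0,0,0],"twist":0}]'>/dev/null; eval $S
python3 -m pendant '[{"jaw":0,"linear":[-0.01,0.2,0],"twist":4},{"jaw":0,"linear":[0,0,0],"twist":0},{"jaw":0,"linear":[0,0,0],"twist":0}]'>/dev/null; eval $S
python3 -m pendant '[{"jaw":0,"linear":[-0.01,0.2,0],"twist":4},{"jaw":0,"linear":[0,0,0],"twist":0},{"jaw":0,"linear":[0,0,0],"twist":0}]'>/dev/null; eval $S
```

```text
t 22.75 yaw 122.0 r 27.8 pos-angle 122.0 F_tool [4.2 5.  0.4] Mz 0.14 q6 -0.56 grip 30.0 0.0156
t 23.00 yaw 118.0 r 27.8 pos-angle 117.7 F_tool [4.2 5.1 2.4] Mz 0.15 q6 -0.49 grip 30.0 0.0155
t 23.25 yaw 114.0 r 27.8 pos-angle 113.7 F_tool [4.9 3.7 1.9] Mz 0.20 q6 -0.42 grip 30.0 0.0157
t 23.50 yaw 110.0 r 27.8 pos-angle 109.5 F_tool [5.6 3.9 1.1] Mz 0.20 q6 -0.35 grip 30.0 0.0158
```

```bash
cat >> h.py <<'E'
_st=st
def st():
    _st(); o=robot.get_obs(); d=o['position'][:2]-np.array([.573,.0857]); F=o['ft_force']; print('   T %.3f'%(o['moment'][2]+d[0]*F[1]-d[1]*F[0]))
E
S='python3 -c "from h import *;st()"'
python3 -m pendant '[{"jaw":0,"linear":[-0.01,0.2,0],"twist":4},{"jaw":0,"linear":[0,0,0],"twist":0},{"jaw":0,"linear":[0,0,0],"twist":0}]'>/dev/null; eval $S
python3 -m pendant '[{"jaw":0,"linear":[-0.01,0.2,0],"twist":4},{"jaw":0,"linear":[0,0,0],"twist":0},{"jaw":0,"linear":[0,0,0],"twist":0}]'>/dev/null; eval $S
python3 -m pendant '[{"jaw":0,"linear":[-0.01,0.2,0],"twist":4},{"jaw":0,"linear":[0,0,0],"twist":0},{"jaw":0,"linear":[0,0,0],"twist":0}]'>/dev/null; eval $S
python3 -m pendant '[{"jaw":0,"linear":[-0.01,0.2,0],"twist":4},{"jaw":0,"linear":[0,0,0],"twist":0},{"jaw":0,"linear":[0,0,0],"twist":0}]'>/dev/null; eval $S
```

```text
t 23.75 yaw 106.0 r 27.8 pos-angle 105.3 F_tool [5.8 2.8 0.6] Mz 0.12 q6 -0.28 grip 30.0 0.0161
   T 0.046
t 24.00 yaw 102.0 r 27.9 pos-angle 101.0 F_tool [6.7 3.  1.3] Mz 0.20 q6 -0.21 grip 30.0 0.0155
   T 0.117
t 24.25 yaw 98.0 r 27.9 pos-angle 96.8 F_tool [6.2 2.6 1. ] Mz 0.15 q6 -0.14 grip 30.0 0.0158
   T 0.083
t 24.50 yaw 94.0 r 28.0 pos-angle 92.7 F_tool [6.5 2.2 0.4] Mz 0.14 q6 -0.07 grip 30.0 0.0154
   T 0.083
```

```bash
S='python3 -c "from h import *;st()"'
python3 -m pendant '[{"jaw":0,"linear":[-0.01,0.2,0],"twist":4},{"jaw":0,"linear":[0,0,0],"twist":0},{"jaw":0,"linear":[0,0,0],"twist":0}]'>/dev/null; eval $S
python3 -m pendant '[{"jaw":0,"linear":[-0.01,0.2,0],"twist":4},{"jaw":0,"linear":[0,0,0],"twist":0},{"jaw":0,"linear":[0,0,0],"twist":0}]'>/dev/null; eval $S
python3 -m pendant '[{"jaw":0,"linear":[-0.01,0.2,0],"twist":4},{"jaw":0,"linear":[0,0,0],"twist":0},{"jaw":0,"linear":[0,0,0],"twist":0}]'>/dev/null; eval $S
python3 -m pendant '[{"jaw":0,"linear":[-0.01,0.2,0],"twist":4},{"jaw":0,"linear":[0,0,0],"twist":0},{"jaw":0,"linear":[0,0,0],"twist":0}]'>/dev/null; eval $S
```

```text
t 24.75 yaw 90.0 r 28.0 pos-angle 88.5 F_tool [6.7 2.2 1.3] Mz 0.15 q6 0.00 grip 30.0 0.0159
   T 0.097
t 25.00 yaw 86.0 r 28.1 pos-angle 84.3 F_tool [6.2 1.2 1.1] Mz 0.20 q6 0.07 grip 30.0 0.0156
   T 0.170
t 25.25 yaw 82.0 r 28.2 pos-angle 80.1 F_tool [7.7 2.6 0.4] Mz 0.15 q6 0.14 grip 30.0 0.0158
   T 0.086
t 25.50 yaw 78.0 r 28.3 pos-angle 75.9 F_tool [7.2 1.  1. ] Mz 0.16 q6 0.21 grip 30.0 0.0158
   T 0.145
```

```bash
S='python3 -c "from h import *;st()"'
python3 -m pendant '[{"jaw":0,"linear":[-0.01,0.15,0],"twist":3},{"jaw":0,"linear":[0,0,0],"twist":0},{"jaw":0,"linear":[0,0,0],"twist":0}]'>/dev/null; eval $S
python3 -m pendant '[{"jaw":0,"linear":[-0.01,0.15,0],"twist":3},{"jaw":0,"linear":[0,0,0],"twist":0},{"jaw":0,"linear":[0,0,0],"twist":0}]'>/dev/null; eval $S
python3 -c "
from h import *
c=shot('top'); k=knobdir(c); print(k); cv2.imwrite('pics/crop5.png',cv2.resize(c['color'][170:260,260:400],None,fx=5,fy=5,interpolation=cv2.INTER_CUBIC))
st();st()"
```

```text
t 25.75 yaw 75.0 r 28.3 pos-angle 72.9 F_tool [ 7.6 -0.1  1.2] Mz 0.24 q6 0.26 grip 30.0 0.0156
   T 0.256
t 26.00 yaw 72.0 r 28.4 pos-angle 69.8 F_tool [8.2 0.6 2.1] Mz 0.23 q6 0.31 grip 30.0 0.0157
   T 0.220
(np.float64(71.62802141084875), np.int64(35), array([0.56302971, 0.05550997]))
t 26.05 yaw 72.0 r 28.4 pos-angle 69.8 F_tool [ 7.1 -0.1  1.7] Mz 0.19 q6 0.31 grip 30.0 0.0152
   T 0.202
t 26.05 yaw 72.0 r 28.4 pos-angle 69.8 F_tool [ 7.1 -0.1  1.7] Mz 0.19 q6 0.31 grip 30.0 0.0152
   T 0.202
```

View pics/crop5.png

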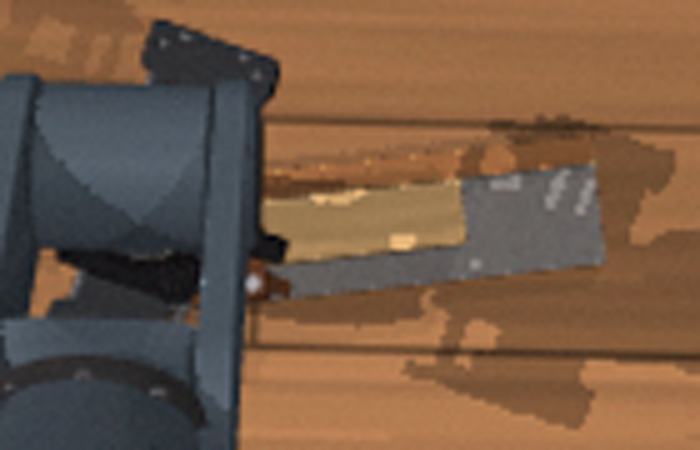

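```bash
cat > t.sh <<'E'
python3 -c "
from h import *
import io,contextlib
o=robot.get_obs(); d=o['position'][:2]-np.array([.573,.0857]); F=o['ft_force']; X=Ro.from_quat(o['tool_rot']).as_matrix()
print('%.2f yaw %.1f T %.3f'%(o['time'],np.degrees(np.arctan2(X[1,0],X[0,0])),o['moment'][2]+d[0]*F[1]-d[1]*F[0]),(X.T@F).round(1),'Mz %.2f'%o['moment'][2])"
E
H='[{"jaw":0,"linear":[0,0,0],"twist":0}]'
for i in 1 2; do python3 -m pendant '[{"jaw":0,"linear":[0,0,0],"twist":0}]'>/dev/null; sh t.sh; done
echo back; python3 -m pendant '[{"jaw":0,"linear":[-0.004,-0.147,0],"twist":-3},{"jaw":0,"linear":[0,0,0],"twist":0},{"jaw":0,"linear":[0,0,0],"twist":0}]'>/dev/null; sh t.sh
python3 -m pendant '[{"jaw":0,"linear":[-0.004,-0.147,0],"twist":-3},{"jaw":0,"linear":[0,0,0],"twist":0},{"jaw":0,"linear":[0,0,0],"twist":0}]'>/dev/null; sh t.sh
for i in 1 2; do python3 -m pendant '[{"jaw":0,"linear":[0,0,0],"twist":0}]'>/dev/null; sh t.sh; done
echo fwd; python3 -m pendant '[{"jaw":0,"linear":[-0.004,0.147,0],"twist":3},{"jaw":0,"linear":[0,0,0],"twist":0},{"jaw":0,"linear":[0,0,0],"twist":0}]'>/dev/null; sh t.sh
python3 -m pendant '[{"jaw":0,"linear":[-0.004,0.147,0],"twist":3},{"jaw":0,"linear":[0,0,0],"twist":0},{"jaw":0,"linear":[0,0,0],"twist":0}]'>/dev/null; sh t.sh
for i in 1 2; do python3 -m pendant '[{"jaw":0,"linear":[0,0,0],"twist":0}]'>/dev/null; sh t.sh; done
```

```text
26.13 yaw 72.0 T 0.166 [8.  0.8 1.2] Mz 0.18
26.22 yaw 72.0 T 0.195 [ 7.5 -0.3  1.2] Mz 0.18
back
26.47 yaw 75.0 T 0.078 [7.5 0.1 1.6] Mz 0.07
26.72 yaw 78.0 T 0.040 [7.4 1.5 2.1] Mz 0.07
26.80 yaw 78.0 T 0.057 [7.8 1.  1.3] Mz 0.08
26.88 yaw 78.0 T 0.100 [7.1 1.2 1.6] Mz 0.13
fwd
27.13 yaw 75.0 T 0.037 [7.3 0.2 1.5] Mz 0.03
27.38 yaw 72.0 T 0.185 [ 8.2 -0.5  1.1] Mz 0.16
27.47 yaw 72.0 T 0.146 [7.7 0.3 1. ] Mz 0.15
27.55 yaw 72.0 T 0.209 [7.9 1.2 0.4] Mz 0.23
```

The loosest possible start puts the bite at yaw 76 or later, and the torque steps up between 82 and 75. So the bite is at about 78 and the target bar yaw is about 33. I'll turn on while watching the torque.

```bash

python3 -m pendant '[{"jaw":0,"linear":[-0.01,0.24,0],"twist":5},{"jaw":0,"linear":[0,0,0],"twist":0},{"jaw":0,"linear":[0,0,0],"twist":0}]' 40 >/dev/null; sh t.sh
python3 -m pendant '[{"jaw":0,"linear":[-0.01,0.24,0],"twist":5},{"jaw":0,"linear":[0,0,0],"twist":0},{"jaw":0,"linear":[0,0,0],"twist":0}]'>/dev/null; sh t.sh
python3 -m pendant '[{"jaw":0,"linear":[-0.01,0.24,0],"twist":5},{"jaw":0,"linear":[0,0,0],"twist":0},{"jaw":0,"linear":[0,0,0],"twist":0}]'>/dev/null; sh t.sh
python3 -m pendant '[{"jaw":0,"linear":[-0.01,0.24,0],"twist":5},{"jaw":0,"linear":[0,0,0],"twist":0},{"jaw":0,"linear":[0,0,0],"twist":0}]'>/dev/null; sh t.sh; python3 -c "
from h import *
print(knobdir(shot('side'))); st()"
```

```text
27.80 yaw 67.0 T 0.093 [ 7.  -0.   1.9] Mz 0.08
28.05 yaw 62.0 T 0.100 [ 8.2 -0.3  1.9] Mz 0.08
28.30 yaw 57.0 T 0.105 [ 7.6 -1.4  1.9] Mz 0.05
28.55 yaw 52.0 T 0.140 [ 6.6 -1.4  1.8] Mz 0.09
(np.float64(59.40612482884352), np.int64(94), array([0.59190934, 0.11583206]))
t 28.60 yaw 52.0 r 28.9 pos-angle 49.2 F_tool [ 6.9 -1.4  1.8] Mz 0.09 q6 0.65 grip 40.0 0.0157
   T 0.141
```

Static readings relax after each step, so they can't be trusted. I'll compare in-motion torque while backing off 20° and coming forward again.

```bash

for i in 1 2 3 4; do python3 -m pendant '[{"jaw":0,"linear":[-0.01,-0.24,0],"twist":-5}]'>/dev/null; sh t.sh; done; echo fwd
for i in 1 2 3 4; do python3 -m pendant '[{"jaw":0,"linear":[-0.01,0.24,0],"twist":5}]'>/dev/null; sh t.sh; done; echo hold
for i in 1 2 3 4; do python3 -m pendant '[{"jaw":0,"linear":[0,0,0],"twist":0}]'>/dev/null; sh t.sh; done
```

```text
28.68 yaw 57.0 T -0.030 [ 7.5 -0.4  2.6] Mz -0.05
28.77 yaw 62.2 T 0.028 [ 9.  -0.7  1.8] Mz -0.01
28.85 yaw 67.2 T -0.025 [ 7.  -0.4  2.2] Mz -0.04
28.93 yaw 72.2 T -0.021 [ 7.3 -0.1  1.7] Mz -0.03
fwd
29.02 yaw 67.2 T 0.014 [6.7 1.7 3.8] Mz 0.06
29.10 yaw 61.8 T -0.007 [7.1 0.5 2.7] Mz -0.00
29.18 yaw 56.7 T 0.025 [7.1 0.2 2.9] Mz 0.02
29.27 yaw 51.7 T 0.153 [ 6.9 -1.8  3. ] Mz 0.09
hold
29.35 yaw 51.8 T 0.126 [ 7.7 -1.5  2.3] Mz 0.07
29.43 yaw 52.0 T 0.094 [ 6.6 -1.8  1.4] Mz 0.03
29.52 yaw 52.0 T 0.068 [ 6.8 -1.8  1.9] Mz 0.01
29.60 yaw 52.0 T 0.066 [ 6.1 -0.8  2.3] Mz 0.03
```

In motion the torque is about 0 when backed off, and it jumps at the furthest angle reached. In the first pass it changed from about 0 (yaw 118 and above) to 0.09 or more (yaw 114 and below), so the real bite is at about 116. The knob is now about 64° past firm, which is too far. The fix is to back off past 1.6 rad until firm drops, then return to yaw of about 71.

```bash

python3 -m pendant '[{"jaw":0,"linear":[-0.02,-0.345,0],"twist":-7},{"jaw":0,"linear":[-0.02,-0.345,0],"twist":-7},{"jaw":0,"linear":[-0.02,-0.345,0],"twist":-7},{"jaw":0,"linear":[-0.02,-0.345,0],"twist":-7},{"jaw":0,"linear":[-0.02,-0.345,0],"twist":-7},{"jaw":0,"linear":[-0.02,-0.345,0],"twist":-7},{"jaw":0,"linear":[-0.02,-0.345,0],"twist":-7},{"jaw":0,"linear":[-0.02,-0.345,0],"twist":-7},{"jaw":0,"linear":[-0.02,-0.345,0],"twist":-7},{"jaw":0,"linear":[-0.02,-0.345,0],"twist":-7},{"jaw":0,"linear":[-0.02,-0.345,0],"twist":-7}]'>/dev/null; sh t.sh
for i in 1 2 3 4 5; do python3 -m pendant '[{"jaw":0,"linear":[-0.01,-0.195,0],"twist":-4}]'>/dev/null; sh t.sh; done; python3 -c "
from h import *
st()"
```

```text
30.52 yaw 129.4 T -0.050 [2.5 4.4 1.4] Mz 0.07
30.60 yaw 133.3 T -0.016 [2.8 4.7 2.4] Mz 0.12
30.68 yaw 137.2 T -0.026 [1.8 4.2 1.5] Mz 0.09
30.77 yaw 141.2 T -0.070 [1.1 4.9 1.5] Mz 0.07
30.85 yaw 145.2 T 0.013 [0.7 4.6 1.1] Mz 0.14
30.93 yaw 149.2 T -0.150 [1.  5.  0.7] Mz -0.01
t 30.93 yaw 149.2 r 27.9 pos-angle 150.3 F_tool [1.  5.  0.7] Mz -0.01 q6 -1.06 grip 40.0 0.0158
   T -0.150
```

```bash

for i in 1 2 3 4; do python3 -m pendant '[{"jaw":0,"linear":[-0.01,-0.195,0],"twist":-4}]'>/dev/null; sh t.sh; done; echo fwd
python3 -m pendant '[{"jaw":0,"linear":[-0.02,0.345,0],"twist":7},{"jaw":0,"linear":[-0.02,0.345,0],"twist":7},{"jaw":0,"linear":[-0.02,0.345,0],"twist":7},{"jaw":0,"linear":[-0.02,0.345,0],"twist":7},{"jaw":0,"linear":[-0.02,0.345,0],"twist":7},{"jaw":0,"linear":[-0.02,0.345,0],"twist":7}]'>/dev/null; sh t.sh
for i in 1 2 3 4 5 6; do python3 -m pendant '[{"jaw":0,"linear":[-0.01,0.195,0],"twist":4}]'>/dev/null; sh t.sh; done; python3 -c "
from h import *
st()"
```

```text
31.02 yaw 153.2 T -0.141 [0.6 4.6 1.1] Mz -0.01
31.10 yaw 157.2 T -0.173 [-0.5  3.6  0.6] Mz -0.07
31.18 yaw 161.2 T -0.120 [0.3 3.8 1. ] Mz -0.01
31.27 yaw 165.2 T -0.233 [0.  4.9 1.3] Mz -0.10
fwd
31.77 yaw 122.7 T 0.046 [3.2 4.3 0.8] Mz 0.16
31.85 yaw 118.7 T 0.073 [4.  3.4 0.3] Mz 0.17
31.93 yaw 114.8 T 0.098 [5.  3.  1.5] Mz 0.18
32.02 yaw 110.8 T 0.093 [5.2 2.6 1. ] Mz 0.16
32.10 yaw 106.8 T -0.009 [5.6 4.2 1. ] Mz 0.11
32.18 yaw 102.8 T 0.097 [6.  3.4 1.3] Mz 0.19
32.27 yaw 98.8 T 0.093 [5.9 3.2 1.6] Mz 0.18
t 32.27 yaw 98.8 r 27.9 pos-angle 97.5 F_tool [5.9 3.2 1.6] Mz 0.18 q6 -0.15 grip 40.0 0.0156
   T 0.093
```

The torque in this region matches the first pass, so its bias depends on position. I'll regrip to relieve strain and compare forward against back directly at this spot.

```bash

python3 -m pendant '[{"jaw":0.4,"linear":[0,0,0],"twist":0},{"jaw":0.4,"linear":[0,0,0],"twist":0},{"jaw":0.4,"linear":[0,0,0],"twist":0},{"jaw":0.4,"linear":[0,0,0],"twist":0}]'>/dev/null; sh t.sh
python3 -m pendant '[{"jaw":0,"linear":[0,0,0],"twist":0},{"jaw":0,"linear":[0,0,0],"twist":0},{"jaw":0,"linear":[0,0,0],"twist":0},{"jaw":0,"linear":[0,0,0],"twist":0},{"jaw":0,"linear":[0,0,0],"twist":0},{"jaw":0,"linear":[0,0,0],"twist":0}]' 40 | tail -2; sh t.sh
echo fwd; for i in 1 2 3; do python3 -m pendant '[{"jaw":0,"linear":[-0.01,0.195,0],"twist":4}]'>/dev/null; sh t.sh; done
echo back;for i in 1 2 3; do python3 -m pendant '[{"jaw":0,"linear":[-0.01,-0.195,0],"twist":-4}]'>/dev/null; sh t.sh; done
echo fwd;for i in 1 2 3; do python3 -m pendant '[{"jaw":0,"linear":[-0.01,0.195,0],"twist":4}]'>/dev/null; sh t.sh; done; python3 -c "
from h import *
st()"
```

```text
32.60 yaw 98.9 T 0.005 [-0.4  0.3 -0.4] Mz 0.01
grip_width: 0.0156
grip_force: 39.9
33.10 yaw 98.9 T -0.001 [-0.6  1.1  1. ] Mz 0.03
fwd
33.18 yaw 94.8 T -0.055 [1.3 2.9 1.4] Mz 0.02
33.27 yaw 90.7 T 0.026 [0.7 2.1 0.8] Mz 0.08
33.35 yaw 86.7 T -0.041 [0.7 2.  1.1] Mz 0.01
back
33.43 yaw 90.8 T -0.048 [2.  1.2 0.3] Mz -0.02
33.52 yaw 95.0 T 0.011 [0.2 1.6 1.1] Mz 0.05
33.60 yaw 99.1 T -0.020 [1.  1.4 0.8] Mz 0.02
fwd
33.68 yaw 95.0 T -0.019 [0.7 2.6 1.8] Mz 0.05
33.77 yaw 90.7 T 0.025 [1.8 1.4 1.5] Mz 0.06
33.85 yaw 86.7 T 0.080 [2.1 0.8 1.6] Mz 0.10
t 33.85 yaw 86.7 r 27.0 pos-angle 85.0 F_tool [2.1 0.8 1.6] Mz 0.10 q6 0.06 grip 39.9 0.0158
   T 0.080
```

This stretch is free, so the bite isn't at 116: the first-pass bias was strain, and about 77 fits again. To decide it, I back to the lower end. A hard stop should come at bite + 92°, so about 169 if the bite is at 77, or about 208 if it is at 116.

```bash

python3 -m pendant '[{"jaw":0,"linear":[-0.02,-0.335,0],"twist":-7},{"jaw":0,"linear":[-0.02,-0.335,0],"twist":-7},{"jaw":0,"linear":[-0.02,-0.335,0],"twist":-7},{"jaw":0,"linear":[-0.02,-0.335,0],"twist":-7},{"jaw":0,"linear":[-0.02,-0.335,0],"twist":-7},{"jaw":0,"linear":[-0.02,-0.335,0],"twist":-7},{"jaw":0,"linear":[-0.02,-0.335,0],"twist":-7},{"jaw":0,"linear":[-0.02,-0.335,0],"twist":-7},{"jaw":0,"linear":[-0.02,-0.335,0],"twist":-7},{"jaw":0,"linear":[-0.02,-0.335,0],"twist":-7},{"jaw":0,"linear":[-0.02,-0.335,0],"twist":-7}]'>/dev/null; sh t.sh
for i in 1 2 3 4; do python3 -m pendant '[{"jaw":0,"linear":[-0.01,-0.145,0],"twist":-3}]'>/dev/null; sh t.sh; done
```

```text
34.77 yaw 164.2 T -0.030 [-2.1 -0.6  1.5] Mz -0.05
34.85 yaw 167.1 T -0.223 [-1.   0.7  0.9] Mz -0.21
34.93 yaw 170.0 T -0.170 [-1.1 -0.2  0.8] Mz -0.18
35.02 yaw 173.0 T -0.232 [-0.3  0.   0.7] Mz -0.23
35.10 yaw 176.0 T -0.202 [0.1 0.3 0. ] Mz -0.19
```

```bash

for i in 1 2 3 4 5 6; do python3 -m pendant '[{"jaw":0,"linear":[-0.01,-0.145,0],"twist":-3}]'>/dev/null; sh t.sh; done; python3 -c "
from h import *
st()"
```

```text
35.18 yaw 179.0 T -0.218 [-0.  -0.1 -0.2] Mz -0.22
35.27 yaw -178.0 T -0.211 [ 0.3 -0.3  0.1] Mz -0.22
35.35 yaw -175.0 T -0.201 [ 0.2 -0.1 -0.6] Mz -0.20
35.43 yaw -172.0 T -0.248 [-0.3  0.1 -0.7] Mz -0.25
35.52 yaw -169.1 T -0.214 [-0.4 -0.4 -0.6] Mz -0.23
35.60 yaw -166.0 T -0.230 [ 0.7 -0.1  0.1] Mz -0.23
t 35.60 yaw -166.0 r 27.4 pos-angle -163.4 F_tool [ 0.7 -0.1  0.1] Mz -0.23 q6 -1.87 grip 40.0 0.0158
   T -0.230
```

```bash

for i in 1 2 3 4 5 6 7 8; do python3 -m pendant '[{"jaw":0,"linear":[-0.01,-0.145,0],"twist":-3}]'>/dev/null; sh t.sh; done; python3 -c "
from h import *
st()"
```

```text
35.68 yaw -163.0 T -0.263 [ 1.3 -0.5 -0.5] Mz -0.27
35.77 yaw -160.0 T -0.251 [ 1.  -1.  -1.6] Mz -0.28
35.85 yaw -157.1 T -0.220 [ 0.4 -0.8 -0.8] Mz -0.24
35.93 yaw -154.0 T -0.291 [ 1.3 -0.8 -0.4] Mz -0.31
36.02 yaw -151.1 T -0.272 [-0.2 -0.2 -0.7] Mz -0.28
36.10 yaw -148.1 T -0.815 [ 0.4  1.5 -1.1] Mz -0.77
36.18 yaw -145.3 T -1.096 [-2.1  5.4 -0.9] Mz -0.95
36.27 yaw -142.4 T -1.292 [-3.   7.  -2.1] Mz -1.10
t 36.27 yaw -142.4 r 27.5 pos-angle -143.7 F_tool [-3.   7.  -2.1] Mz -1.10 q6 -2.31 grip 42.3 0.0164
   T -1.292
```

Hard stop at yaw of about 210, so the bite is at about 118. I'll back away from the stop, regrip, go forward and watch for the bite with clean readings.

```bash

python3 -m pendant '[{"jaw":0,"linear":[-0.01,0.24,0],"twist":5},{"jaw":0,"linear":[-0.01,0.24,0],"twist":5},{"jaw":0,"linear":[-0.02,0.335,0],"twist":7},{"jaw":0,"linear":[-0.02,0.335,0],"twist":7},{"jaw":0,"linear":[-0.02,0.335,0],"twist":7},{"jaw":0,"linear":[-0.02,0.335,0],"twist":7},{"jaw":0,"linear":[-0.02,0.335,0],"twist":7},{"jaw":0,"linear":[-0.02,0.335,0],"twist":7},{"jaw":0,"linear":[-0.02,0.335,0],"twist":7},{"jaw":0,"linear":[-0.02,0.335,0],"twist":7},{"jaw":0,"linear":[-0.02,0.335,0],"twist":7}]'>/dev/null; sh t.sh
python3 -m pendant '[{"jaw":0.4,"linear":[0,0,0],"twist":0},{"jaw":0.4,"linear":[0,0,0],"twist":0},{"jaw":0.4,"linear":[0,0,0],"twist":0},{"jaw":0.4,"linear":[0,0,0],"twist":0}]'>/dev/null
python3 -m pendant '[{"jaw":0,"linear":[0,0,0],"twist":0},{"jaw":0,"linear":[0,0,0],"twist":0},{"jaw":0,"linear":[0,0,0],"twist":0},{"jaw":0,"linear":[0,0,0],"twist":0},{"jaw":0,"linear":[0,0,0],"twist":0},{"jaw":0,"linear":[0,0,0],"twist":0}]' 40 | tail -1; python3 -c "
from h import *
st()"
for i in 1 2 3 4 5 6 7; do python3 -m pendant '[{"jaw":0,"linear":[-0.01,0.145,0],"twist":3}]'>/dev/null; sh t.sh; done
```

```text
37.18 yaw 144.5 T 0.072 [-1.5  1.5  1.7] Mz 0.11
grip_force: 40.0
t 38.02 yaw 144.9 r 26.1 pos-angle 145.1 F_tool [ 0.3 -0.3 -1. ] Mz -0.03 q6 -0.98 grip 40.0 0.0159
   T -0.028
38.10 yaw 141.8 T 0.038 [-0.1  0.5  0.1] Mz 0.05
38.18 yaw 138.7 T -0.014 [ 0.8  0.8 -0.2] Mz 0.01
38.27 yaw 135.7 T 0.055 [ 1.   0.3 -0. ] Mz 0.06
38.35 yaw 132.7 T -0.036 [ 0.8  0.5 -1.2] Mz -0.02
38.43 yaw 129.7 T -0.018 [-0.2  0.5 -1.2] Mz -0.01
38.52 yaw 126.7 T 0.008 [ 0.3  0.7 -1.5] Mz 0.03
38.60 yaw 123.7 T 0.027 [ 0.8  0.7 -1.4] Mz 0.04
```

```bash

for i in 1 2 3 4 5 6 7; do python3 -m pendant '[{"jaw":0,"linear":[-0.01,0.137,0],"twist":3}]'>/dev/null; sh t.sh; done
```

```text
38.68 yaw 120.7 T 0.006 [ 0.8  0.2 -0.7] Mz 0.01
38.77 yaw 117.7 T 0.059 [ 1.5 -0.1 -1.9] Mz 0.06
38.85 yaw 114.7 T 0.338 [ 0.6 -1.3 -1.7] Mz 0.30
38.93 yaw 111.8 T 0.313 [ 2.  -0.  -1.6] Mz 0.31
39.02 yaw 108.8 T 0.333 [ 2.1  0.2 -1.5] Mz 0.34
39.10 yaw 105.8 T 0.313 [ 3.3 -0.1 -1.8] Mz 0.31
39.18 yaw 102.8 T 0.327 [ 2.  -0.2 -1.5] Mz 0.32
```

Clean bite at yaw of about 117. Target is about 71.5, so 31° more.

```bash

python3 -m pendant '[{"jaw":0,"linear":[-0.01,0.137,0],"twist":3},{"jaw":0,"linear":[-0.01,0.137,0],"twist":3},{"jaw":0,"linear":[-0.01,0.137,0],"twist":3},{"jaw":0,"linear":[-0.01,0.137,0],"twist":3},{"jaw":0,"linear":[-0.01,0.137,0],"twist":3},{"jaw":0,"linear":[-0.01,0.137,0],"twist":3},{"jaw":0,"linear":[-0.01,0.137,0],"twist":3},{"jaw":0,"linear":[-0.01,0.137,0],"twist":3}]'>/dev/null; sh t.sh
python3 -m pendant '[{"jaw":0,"linear":[-0.01,0.137,0],"twist":3},{"jaw":0,"linear":[-0.01,0.137,0],"twist":3},{"jaw":0,"linear":[0,0.05,0],"twist":1},{"jaw":0,"linear":[0,0,0],"twist":0},{"jaw":0,"linear":[0,0,0],"twist":0},{"jaw":0,"linear":[0,0,0],"twist":0}]'>/dev/null; sh t.sh
python3 -m pendant '[{"jaw":0.7,"linear":[0,0,0],"twist":0},{"jaw":0.7,"linear":[0,0,0],"twist":0},{"jaw":0.7,"linear":[0,0,0],"twist":0},{"jaw":0.7,"linear":[0,0,0],"twist":0},{"jaw":0.7,"linear":[0,0,0],"twist":0},{"jaw":0.7,"linear":[0,0,-1],"twist":0},{"jaw":0.7,"linear":[0,0,-3],"twist":0},{"jaw":0.7,"linear":[0,0,-3],"twist":0},{"jaw":0.7,"linear":[0,0,-3],"twist":0},{"jaw":0.7,"linear":[0,0,-3],"twist":0}]'
python3 -c "
from h import *
need(.57,-.2,.25,72)"
```

```text
39.85 yaw 78.8 T 0.329 [ 4.3 -0.6 -1.5] Mz 0.31
40.35 yaw 71.9 T 0.196 [ 5.5 -0.4 -1. ] Mz 0.18
time: 41.18
position: [0.5819, 0.1093, 0.2486]
tool_rot: [0.81, 0.587, 0.0, 0.0]
ft_force: [0.2, 0.3, 0.4]
grip_width: 0.0606
grip_force: 0.0
t 41.2 q6 0.31 yaw0 71.85 twist -0.15 shift before twist [-29.76   8.5   -0.14] after [-29.78   8.42  -0.14]
```

```bash

python3 -m pendant '[{"jaw":0.7,"linear":[-2,0.6,0],"twist":0},{"jaw":0.7,"linear":[-3,0.8,0],"twist":0},{"jaw":0.7,"linear":[-3,0.8,0],"twist":0},{"jaw":0.7,"linear":[-3,0.8,0],"twist":0},{"jaw":0.7,"linear":[-3,0.8,0],"twist":0},{"jaw":0.7,"linear":[-3,0.8,0],"twist":0},{"jaw":0.7,"linear":[-3,0.8,0],"twist":0},{"jaw":0.7,"linear":[-3,0.8,0],"twist":0},{"jaw":0.7,"linear":[-2,0.5,0],"twist":0},{"jaw":0.7,"linear":[0,0,0],"twist":0},{"jaw":0.7,"linear":[0,0,0],"twist":0}]' | head -2
python3 - <<'E'
from h import *
c=shot('top'); W=cloud(c); J=tojig(W); print(knobdir(c))
n=(abs(J[...,1])<.024)&(W[...,2]>.045)&(W[...,2]<.058)
m=n&(J[...,0]>-.22)&(J[...,0]<-.1); print(J[m].min(0),J[m].max(0),np.median(W[m][:,2]))
cv2.imwrite('pics/crop9.png',cv2.resize(c['color'][170:260,260:400],None,fx=5,fy=5,interpolation=cv2.INTER_CUBIC))
E
```

```text
time: 42.1
position: [0.5677, -0.1501, 0.2471]
(np.float64(71.63666786734245), np.int64(183), array([0.57301133, 0.08547875]))
[-0.20052639 -0.02003191] [-0.10031033  0.02010148] 0.05389216177219611
```

View pics/crop9.png

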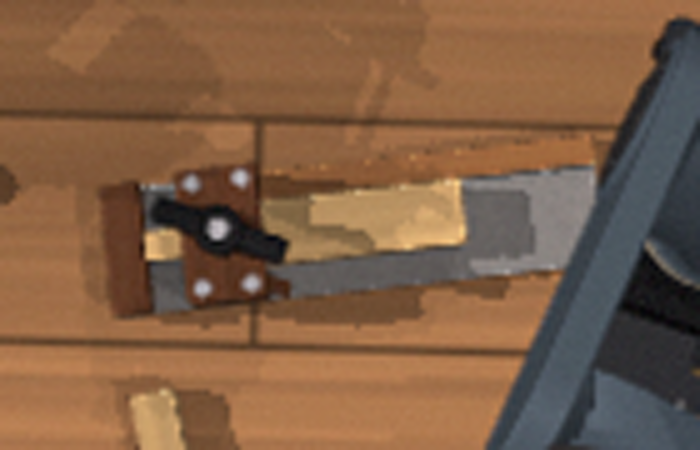

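The picture shows the bar at 71.6°, 45° past the bite at 117°. It runs from crop (155,210) to (285,250). The tongue is still against the stop at (145,245), and the arm is clear.

```bash
python3 -c "
from rig import robot
print(robot.hand_in())"
```

```text
the job is handed in; nothing more can be done
None
```

I handed in the job; no verdict came back: the rail is turned end for end with its tongue against the stop, and the knob sits about 45° past firm. I first overshot to roughly 64° past firm, so I backed the knob off to its stop and tightened it again.

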